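Hang the catch bin under the feed hopper and open its gate

TASK

Get the fish-feed hopper ready to be emptied: lift the white catch bin by its black handle and, with its front tipped up about 12 degrees, bring its angled rear strip over the cleat on the tank wall, centred under the chute. Then bring it level and let it down until it is fully home on the cleat, and let go. Only then draw the hopper's slide gate all the way out to its end stop, leaving the bin hanging; leave the jar, cup and bottle where they stand and finish clear of everything.

Things in the scene. Friction and masses are not known exactly. Their poses are not given: they have to be found in the camera images.
- station: Fixed glass tank 260 mm wide (y), 160 deep, 202 high; cleat on its front wall, clear feed hopper above on two posts. Origin: mid-width on the wall's front face at table height; x points through the wall away from the robot, z up. Hopper: heights 288 to 414 mm, x -132 to 0, y -74 to 74; it overhangs the gate handle and hanging place, so come in tilted 25 to 40 degrees, fingers pointing to +x and down.
- chute_mouth (a point): Centre of the mouth of the hopper's chute, 225 mm above the table, at x -75, y 0 in the station's frame; axes as the station's. The chute is a square steel tube 50 by 50 mm, heights 225 to 273; the gate slides just above it at 275 to 280.
- cleat_groove (a point): Bottom of the cleat's groove, mid-width, on the wall's face 106 mm above the table; axes as the station's. The cleat, a 5 mm plate 240 mm wide (y), rises from here to -x at 55 degrees from level; its top edge is 17 mm before the wall, 25 mm up. The bin's strip drops between it and the wall. Bin home and centred: its origin is at x -80, y 0, z -51 mm from here, axes parallel to these.
- feed_bin: Loose white open bin, 100 (x) by 110 (y) by 85 mm high, walls 3 mm, 0.22 kg. Origin: centre of underside; z up, x to its rear. From a flange at the rim of its rear face (x = 50) a strip 90 mm wide, 4 mm thick goes rearwards and down, 55 degrees from level. A foot at the bottom rear reaches x = 80 and bears on the wall when hung; hung, underside 55 and rim 140 mm above the table.
- bin_grip (a point): Where to grip the bin's black handle: x -119, y 0, z 82 mm in the bin's frame. A bar 24 mm wide (y), 22 thick, 70 long, leaning up and forwards (to the bin's -x) 35 degrees from vertical; its lower end (x -93, z 45) joins a stub on the bin's front, its top is 25 mm beyond this point. Pinch it across y, fingers along the bar. Axes are the bin's.
- bin_strip (a point): Middle of the lower edge of the bin's rear strip, at x 78, y 0, z 57.5 mm in the bin's frame; axes are the bin's.
- gate_grip (a point): Where to grip the gate's handle: a black upright post 24 mm wide (y), 18 thick (x), heights 270 to 325 mm, on the front end of a 60 mm wide aluminium plate. This point is 305 mm above the table, at x -141, y 0 in the station's frame when the gate is shut, and moves with the gate. Pinch it across y. Axes as the station's.
- gate (a joint): How far the hopper's slide gate is drawn out, in m: 0 shut, 0.060 at its end stop. It slides along the station's -x (towards the robot), level, with about 2 N of friction, and stays where it is left.
- jar: Loose white jar, 80 mm across and 110 mm high; origin centre of its underside. Leave it alone.
- cup: Loose white cup, 84 mm across and 80 mm high; origin centre of its underside. Leave it alone.
- bottle: Loose grey bottle, 60 mm across and 160 mm high; origin centre of its underside. Leave it alone.
Mind the look-alikes: they are no part of the job. What is shaped like the feed_bin but pink or purple is not meant.

How it is judged:
By the outcome, as a careful person would: the job done as asked, in the order asked, and still so for the second after the job is handed in, with the robot touching nothing.
It also fails if it takes over 51 s, if anything falls off the work surface, if the arm or the gripper's body presses on something with over 40 N, if the wrist force passes 120 N, or if a joint passes its speed limit or range.

ROBOT

A 6-joint arm with a two-finger parallel gripper is mounted at the origin on the work surface. World frame = base frame: x ahead of the robot, y to its left, z up, the work surface at z = 0. Lengths are in m, angles in rad, forces in N, time in s.
With the tool pointing down it reaches from about 0.275 to 0.975 m from the base axis. Payload 8.4 kg.
Tool frame: the origin (TCP) lies midway between the tips of the shut fingers; the grasp point (between the pads) lies 19 mm behind it; z points along the fingers, y is the line along which they close (so a half turn about z gives the same grasp; the last joint's range is limited). The gripper opens to 92 mm and grips with 3 to 60 N. Pads are 20 mm wide; open, the fingers measure 128 mm over their backs; the gripper's body (75 mm by 189 mm) begins 69 mm behind the grasp point.
Start: joints at [1.164, 0.353, 1.633, -0, 1.155, -0.002], TCP at [0.246, 0.574, 0.215] pointing down, gripper open.
Joint ranges: [-2.63, 2.63], [-0.92, 2.1], [0.06, 2.66], [-1.3, 4.44], [0, 2.69], [-3.02, 3.02]. Speed limits (rad/s): [2.22, 2.22, 2.79, 3.14, 3.14, 3.14].

INTERFACE

Orientations are given as a rotation vector (axis times angle).
In Python, from cell import arm gives the robot as it stands. Calls block until the motion is done:
- arm.move_to(position, orientation): joint-space move of the TCP to a pose.
- arm.move_l(position, frame=None, max_speed=0.15, until_force=None): straight line of the TCP; frame=None keeps the orientation; max_speed is the mean speed in m/s. With until_force (N) it stops when the force on the tool has changed by that much, and returns True; else False.
- arm.movej(angles): joint-space move.
- arm.command_gripper(opening): finger opening in m; the grip force is fixed at half the most; returns when the fingers have stopped.
- arm.hold(seconds).
- arm.inverse_kinematics(position, orientation): joint angles nearest the present ones, or None.
- arm.sense(): the state.
- arm.grab_frame(name): name is "side" or "top"; returns a dict with "image" (400x640x3 uint8, red, green, blue), "K" (3x3 intrinsics, pixels), "xyz" and "orientation" of the camera in the world. Camera axes: x right, y down, z forward; pixel columns grow to the right and rows downward; lengths in m; the calibration is good to about 2 mm. A picture is of the moment at which its call begins. There is no depth.
A pose or a line that the arm cannot do raises arm.Unreachable and nothing moves.
- arm.job_done(): hands the job in; it is judged then, once.
The state is a dict: "clock": time; "joint_positions": joint angles; "joint_velocities": joint speeds; "joint_torque": joint torques, N m; "tcp_pos": TCP position; "orientation": TCP orientation; "ft_force": force on the tool from outside, world axes, zero at the start; "ft_torque": the same for the moment, N m; "width": finger opening in m; "grip_force": force on a finger pad.
Only numpy, scipy, OpenCV 4.12 (cv2) and the standard library are available. Lean on these libraries where they do the work, as an engineer would, in place of code of your own. Each camera call takes 0.05 s, during which the arm holds its last target. There are 200 camera calls.

## Working session

There is one attempt and no reset: what is moved stays moved. The work goes in short steps, each a Python script; the robot and the scene stay as the last script left them, time stands still between calls to the robot, and variables do not carry over. Pictures are saved under pics/ and viewed, at most 10 in all, crops included, and the job is handed in when it is done.

```bash
mkdir -p pics; ls; python3 - <<'E'
from cell import arm
import cv2, numpy as np
for n in ("side","top"):
    f=arm.grab_frame(n); cv2.imwrite(f"pics/{n}0.png",f["image"][:,:,::-1])
    print(n,f["K"].tolist() if hasattr(f["K"],'tolist') else f["K"],f["xyz"],f["orientation"])
s=arm.sense();print(s)
E
```

```text
pics
side [[409.617839870228, 0.0, 310.69118338822454], [0.0, 409.617839870228, 200.10847020839057], [0.0, 0.0, 1.0]] [0.59063855 0.31518136 1.3332885 ] [-0.28037492 -3.05018821  0.50776877]
top [[429.6506198885386, 0.0, 306.2896187518448], [0.0, 429.6506198885386, 204.86529530823088], [0.0, 0.0, 1.0]] [ 0.29178278 -0.06162399  1.38688578] [-2.15709576  2.10880307 -0.16926532]
{'clock': 0.1, 'joint_positions': array([ 1.16357888e+00,  3.53593934e-01,  1.63401587e+00, -1.83492356e-05,
        1.15518660e+00, -2.41356420e-03]), 'joint_velocities': array([ 0.00073488,  0.00022803, -0.001111  , -0.00167271, -0.00109084,
        0.00093884]), 'joint_torque': array([-1.15195016e-03, -5.94914353e+01, -3.34931588e+01,  6.98596635e-02,
        1.83011714e-02,  3.47241144e-05]), 'tcp_pos': array([0.24599695, 0.57409798, 0.21394815]), 'orientation': array([-6.31474373e-01, -3.07724001e+00,  1.85653978e-03]), 'ft_force': array([ 0.92029869, -0.43553745, -0.76381389]), 'ft_torque': array([-0.01294742, -0.04031694, -0.01893645]), 'grip_force': 0.0, 'width': 0.09164520256970766}
```

View pics/side0.png

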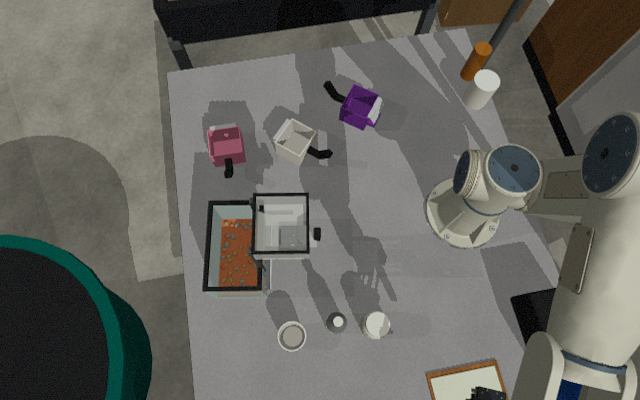

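View pics/top0.png

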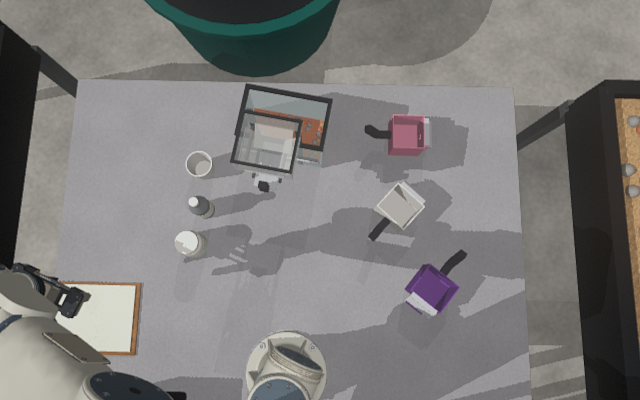

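The side view (x points left) shows the white bin at about (293,140) with its black handle ending at (327,154), and the station at about (260,245). In the top view the bin is at (400,206) with its handle ending at (374,237), and the station is at about (283,128). Next I'll enlarge both.

```bash
python3 - <<'E'
import cv2, numpy as np
s=cv2.imread("pics/side0.png");t=cv2.imread("pics/top0.png")
def c(i,x,y,w,h,k): return cv2.resize(i[y:y+h,x:x+w],None,fx=k,fy=k,interpolation=cv2.INTER_CUBIC)
# each 400x300 => k=4,w=100,h=75 ; 
a=c(t,350,175,80,75,5); b=c(s,265,105,80,75,5)
cv2.imwrite("pics/bin.png",np.hstack([a,b]))
a=c(t,225,80,115,115,3.45); b=c(s,200,188,130,115,3.45)
cv2.imwrite("pics/sta.png",cv2.resize(np.hstack([a,b]),(800,int(a.shape[0]*800/(a.shape[1]+b.shape[1])))));print(a.shape,b.shape)
E
```

```text
(397, 397, 3) (397, 448, 3)
```

View pics/bin.png

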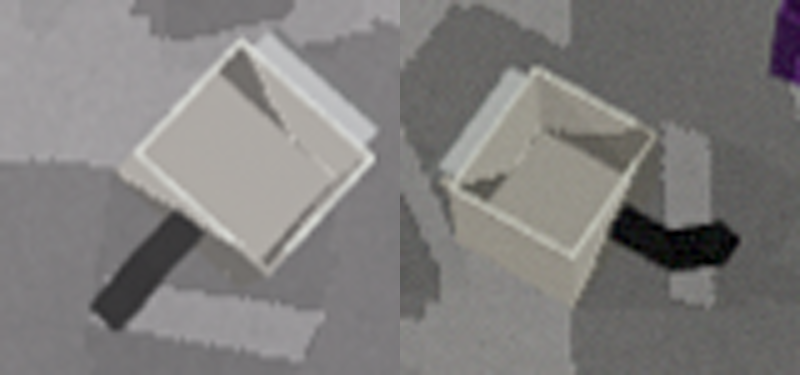

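View pics/sta.png

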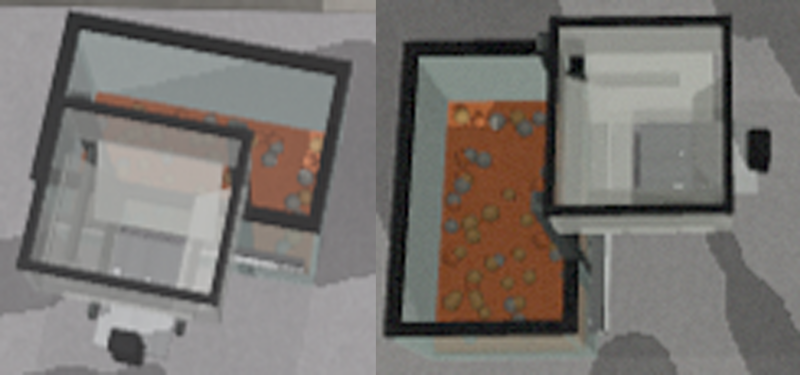

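The crops give the bin rim corners and the station's hopper and tank rim corners in both views. I'll fit x, y and yaw for each from these.

```bash
cat > fit.py <<'E'
import numpy as np
from scipy.optimize import least_squares
from scipy.spatial.transform import Rotation as R
C={"side":(409.6178,310.691,200.108,[0.59063855,0.31518136,1.3332885],[-0.28037492,-3.05018821,0.50776877]),
   "top":(429.6506,306.2896,204.8653,[0.29178278,-0.06162399,1.38688578],[-2.15709576,2.10880307,-0.16926532])}
def proj(cam,P):
    f,cx,cy,t,r=C[cam]; q=(np.atleast_2d(P)-t)@R.from_rotvec(r).as_matrix()
    return np.c_[f*q[:,0]/q[:,2]+cx,f*q[:,1]/q[:,2]+cy]
def world(p,P):
    return np.asarray(P)@R.from_euler('z',p[2]).as_matrix().T+[p[0],p[1],0]
def fit(obs,p0):  # obs: {cam:[(P,uv)...]}
    def res(p): return np.concatenate([(proj(c,world(p,[o[0] for o in l]))-[o[1] for o in l]).ravel() for c,l in obs.items()])
    s=least_squares(res,p0,loss='soft_l1'); return s.x,res(s.x).reshape(-1,2)
E
python3 - <<'E'
from fit import *
T=lambda u,v,k,x,y:((u+.5)/k+x-.5,(v+.5)/k+y-.5)
bt=lambda u,v:T(u,v,5,350,175); bs=lambda u,v:T(u-400,v,5,265,105)
st=lambda u,v:T(u,v,3.266,225,80); ss=lambda u,v:T(u-376,v,3.266,200,188)
r=lambda x,y,z=.085:(x,y,z)
RL,RR,FR,FL=r(.05,.055),r(.05,-.055),r(-.05,-.055),r(-.05,.055)
bar=(-.1333,0,.1025)
o={"top":[(RL,bt(242,40)),(RR,bt(373,157)),(FR,bt(268,272)),(FL,bt(137,150)),(bar,bt(108,318))],
   "side":[(RR,bs(537,68)),(FR,bs(655,133)),(FL,bs(575,257)),(RL,bs(455,183)),(bar,bs(732,240))]}
for c in (o,{"top":o["top"]},{"side":o["side"]}):
    p,e=fit(c,[.45,-.33,-.7]); print("bin",p.round(4),np.degrees(p[2]).round(2)); print(e.round(1).tolist())
h=lambda x,y:(x,y,.414); t=lambda x,y:(x,y,.202)
o={"top":[(h(0,.074),st(65,97)),(h(0,-.074),st(252,130)),(h(-.132,-.074),st(218,305)),(h(-.132,.074),st(18,265)),
  (t(.16,.13),st(70,12)),(t(.16,-.13),st(351,62)),(t(0,-.13),st(320,230)),((-.141,0,.325),st(126,344))],
 "side":[(h(0,-.074),ss(552,17)),(h(-.132,-.074),ss(731,17)),(h(-.132,.074),ss(731,213)),(h(0,.074),ss(550,213)),
  (t(.16,-.13),ss(405,42)),(t(.16,.13),ss(385,335)),(t(0,.13),ss(577,335)),((-.141,0,.325),ss(759,150))]}
for c in (o,{"top":o["top"]},{"side":o["side"]}):
    p,e=fit(c,[.65,0,-.1]); print("sta",p.round(4),np.degrees(p[2]).round(2)); print(e.round(1).tolist())
E
```

```text
bin [ 0.5112 -0.3394 -0.7329] -41.99
[[-0.5, -0.5], [0.2, 0.1], [-0.3, 0.8], [-1.1, 0.7], [0.8, -1.4], [0.2, -0.9], [1.3, -0.4], [0.3, -0.2], [-0.8, 0.5], [-1.1, 0.0]]
bin [ 0.5113 -0.3401 -0.7378] -42.27
[[-0.2, -0.5], [0.4, 0.2], [-0.2, 0.8], [-0.9, 0.6], [0.8, -1.6]]
bin [ 0.5113 -0.3384 -0.7256] -41.57
[[0.0, -0.6], [1.3, -0.3], [0.5, 0.0], [-0.7, 0.9], [-0.9, 0.1]]
sta [ 0.6691  0.0343 -0.1686] -9.66
[[-3.7, -0.5], [-0.0, 0.6], [-0.5, 0.2], [-1.4, 0.8], [-1.0, -1.0], [0.1, -0.5], [-0.5, 0.1], [-0.3, -5.4], [0.2, -0.9], [0.7, -1.6], [1.7, -0.5], [-1.0, 0.3], [-0.0, -1.0], [-0.2, 0.0], [0.1, -0.9], [-4.0, -2.9]]
sta [ 0.6686  0.0325 -0.1676] -9.6
[[-2.9, -0.3], [0.7, 0.8], [0.3, 0.4], [-0.6, 1.0], [-0.4, -0.8], [0.7, -0.4], [0.1, 0.2], [0.4, -5.2]]
sta [ 0.6693  0.0364 -0.1724] -9.88
[[0.4, -0.1], [0.9, -0.6], [1.6, 0.6], [-1.2, 1.2], [0.1, -0.5], [-0.4, 0.6], [-0.0, -0.1], [-3.9, -1.9]]
```

```bash
cat > h.py <<'E'
import numpy as np, cv2
from scipy.spatial.transform import Rotation as R
from cell import arm
STA=[.669,.0345,-.169]; BIN=[.5112,-.3394,-.733]
FLIP=1
def tool(P,Rb,tilt):            # grasp point P (world), base rotation, tilt of fingers from vertical towards +x
    t=np.radians(tilt); d=np.array([np.sin(t),0,-np.cos(t)]); y=np.array([0,FLIP,0.])
    M=Rb.as_matrix()@np.c_[np.cross(y,d),y,d]
    return P+.019*M[:,2], R.from_matrix(M).as_rotvec()
def bin_tool(p,yaw,pitch,dg=0.):   # bin origin (world), angles in rad -> tcp pose ; dg = m back along bar
    Rb=R.from_euler('ZY',[yaw,pitch]); d=np.array([np.sin(np.radians(35)),0,-np.cos(np.radians(35))])
    return tool(np.asarray(p)+Rb.apply(np.array([-.119,0,.082])-dg*d),Rb,35)
def sta(P): return R.from_euler('z',STA[2]).apply(P)+[STA[0],STA[1],0]
def hook(ex,ez,pitch_deg,y=0.,dpitch=0.):   # strip edge at (ex,ez) mm from the groove, station frame
    Rb=R.from_euler('ZY',[STA[2],np.radians(pitch_deg)])
    o=sta([ex/1e3,y,.106+ez/1e3])-Rb.apply([.078,0,.0575])
    return bin_tool(o,STA[2],np.radians(pitch_deg))
def gate(gx,gz,tilt=30,y=0.): return tool(sta([gx/1e3,y,gz/1e3]),R.from_euler('z',STA[2]),tilt)
def pic(n,name):
    f=arm.grab_frame(n); cv2.imwrite(f"pics/{name}.png",f["image"][:,:,::-1]); return f["image"]
E
python3 - <<'E'
import h
from h import *
b=lambda dg,z=0.,p=0.:bin_tool([BIN[0],BIN[1],z],BIN[2],p,dg)
for f in (1,-1):
    h.FLIP=f; print("flip",f)
    for n,q in dict(pre=b(.09),g=b(0),lift=b(0,.15),w1=hook(-70,65,12),w2=hook(-9,35,12),w3=hook(-6,20,0),gate0=gate(-230,345),gate1=gate(-153,306),gate2=gate(-213,306)).items():
        j=arm.inverse_kinematics(*q); print(n,q[0].round(3),None if j is None else np.round(j,2))
E
```

```text
flip 1
pre [ 0.392 -0.233  0.14 ] [-0.38  0.    2.48 -1.22  0.21 -0.07]
g [ 0.431 -0.267  0.066] [-0.44  0.29  2.44  3.89  0.25  1.08]
lift [ 0.431 -0.267  0.216] [-0.44 -0.09  2.32 -0.49  0.36 -0.87]
w1 [0.422 0.077 0.218] [ 0.33 -0.16  2.28 -0.3   0.69 -0.87]
w2 [0.483 0.066 0.188] [ 0.25 -0.01  2.22 -0.3   0.58 -0.93]
w3 [0.48  0.067 0.135] [ 0.35  0.08  2.42 -1.26  0.3   0.11]
gate0 [0.452 0.072 0.329] [ 0.35 -0.29  2.16 -0.34  0.84 -0.88]
gate1 [0.528 0.059 0.29 ] [ 0.24 -0.11  2.11 -0.32  0.68 -0.95]
gate2 [0.468 0.069 0.29 ] [ 0.32 -0.22  2.19 -0.36  0.73 -0.86]
flip -1
pre [ 0.392 -0.233  0.14 ] None
g [ 0.431 -0.267  0.066] [-0.44  0.29  2.44  3.89  0.25 -2.06]
lift [ 0.431 -0.267  0.216] [-0.44 -0.09  2.32 -0.49  0.36  2.28]
w1 [0.422 0.077 0.218] [ 0.33 -0.16  2.28 -0.3   0.69  2.27]
w2 [0.483 0.066 0.188] [ 0.25 -0.01  2.22 -0.3   0.58  2.21]
w3 [0.48  0.067 0.135] None
gate0 [0.452 0.072 0.329] [ 0.35 -0.29  2.16 -0.34  0.84  2.26]
gate1 [0.528 0.059 0.29 ] [ 0.24 -0.11  2.11 -0.32  0.68  2.19]
gate2 [0.468 0.069 0.29 ] [ 0.32 -0.22  2.19 -0.36  0.73  2.28]
```

```bash
sed -i 's/^FLIP=1/FLIP=1; TILT=25/; s/,Rb,35)/,Rb,TILT)/; s/np.radians(35)/np.radians(TILT)/g' h.py; python3 - <<'E'
import h
from h import *
b=lambda dg,z=0.,p=0.:bin_tool([BIN[0],BIN[1],z],BIN[2],p,dg)
for h.TILT in (32,28,25,22):
    print("tilt",h.TILT)
    for n,q in dict(pre=b(.09),mid=b(.045),g=b(0),l=b(0,.05),lift=b(0,.15),w1=hook(-70,65,12),w2=hook(-9,35,12),w3t=hook(-6,20,12),w3=hook(-6,20,0),home=hook(-2,6.5,0)).items():
        j=arm.inverse_kinematics(*q); print(n,None if j is None else np.round(j,2))
E
```

```text
tilt 32
pre [-0.41  0.    2.44 -0.8   0.24 -0.5 ]
mid None
g [-0.45  0.28  2.41  4.19  0.17  0.77]
l [-0.45  0.14  2.38 -1.07  0.17 -0.27]
lift [-0.45 -0.08  2.28 -0.37  0.42 -1.  ]
w1 [ 0.31 -0.14  2.24 -0.24  0.74 -0.94]
w2 [ 0.23  0.01  2.19 -0.23  0.64 -1.01]
w3t [ 0.23  0.04  2.2  -0.24  0.6  -0.99]
w3 [ 0.32  0.07  2.39 -0.98  0.31 -0.19]
home [ 0.32  0.11  2.39 -1.1   0.28 -0.06]
tilt 28
pre [-0.43  0.01  2.38 -0.46  0.32 -0.86]
mid [-0.45  0.14  2.38 -0.7   0.2  -0.63]
g [-0.47  0.27  2.36 -1.27  0.13 -0.07]
l [-0.47  0.14  2.33 -0.57  0.23 -0.78]
lift [-0.47 -0.06  2.23 -0.25  0.51 -1.11]
w1 [ 0.28 -0.11  2.2  -0.17  0.81 -1.02]
w2 [ 0.21  0.03  2.14 -0.16  0.71 -1.09]
w3t [ 0.21  0.06  2.15 -0.16  0.67 -1.08]
w3 [ 0.29  0.08  2.34 -0.66  0.35 -0.52]
home [ 0.29  0.11  2.35 -0.74  0.31 -0.45]
tilt 25
pre [-0.45  0.02  2.34 -0.32  0.38 -1.02]
mid [-0.47  0.14  2.34 -0.44  0.26 -0.91]
g [-0.48  0.26  2.33 -0.7   0.16 -0.65]
l [-0.48  0.14  2.3  -0.37  0.29 -0.99]
lift [-0.48 -0.04  2.2  -0.2   0.57 -1.18]
w1 [ 0.26 -0.09  2.17 -0.12  0.86 -1.07]
w2 [ 0.19  0.05  2.11 -0.12  0.77 -1.13]
w3t [ 0.19  0.08  2.12 -0.12  0.73 -1.13]
w3 [ 0.27  0.08  2.31 -0.49  0.39 -0.71]
home [ 0.27  0.12  2.32 -0.54  0.36 -0.66]
tilt 22
pre [-0.47  0.03  2.29 -0.22  0.46 -1.12]
mid [-0.48  0.15  2.3  -0.29  0.34 -1.07]
g [-0.49  0.26  2.29 -0.41  0.23 -0.95]
l [-0.49  0.15  2.26 -0.25  0.36 -1.11]
lift [-0.49 -0.03  2.16 -0.15  0.64 -1.23]
w1 [ 0.24 -0.07  2.14 -0.09  0.91 -1.12]
w2 [ 0.18  0.07  2.08 -0.08  0.83 -1.17]
w3t [ 0.18  0.1   2.09 -0.08  0.79 -1.17]
w3 [ 0.25  0.09  2.28 -0.36  0.45 -0.85]
home [ 0.25  0.12  2.28 -0.39  0.41 -0.82]
```

```bash
python3 - <<'E'
from h import *
b=lambda dg,z=0.,p=0.:bin_tool([BIN[0],BIN[1],z],BIN[2],p,dg)
down=arm.sense()["orientation"]
# retract up and inwards, above all the loose things, then swing at short radius
arm.move_to([.17,.36,.40],down)
pr=b(.25); print("pre2",pr[0].round(3))
arm.move_to(*pr); arm.move_to(*b(.10)); 
pic("top","pre"); pic("side","pre_s")
s=arm.sense(); print(s["clock"],s["tcp_pos"].round(4),b(.10)[0].round(4),s["ft_force"].round(1))
a=cv2.imread("pics/pre.png")[130:330,300:500]; c=cv2.imread("pics/pre_s.png")[60:260,240:440]
cv2.imwrite("pics/pre_c.png",cv2.resize(np.hstack([a,c]),(800,400),interpolation=cv2.INTER_CUBIC))
E
```

```text
pre2 [ 0.35  -0.194  0.291]
4.0833 [ 0.3984 -0.237   0.1572] [ 0.3973 -0.2369  0.1554] [-0.1  0.8  0.1]
```

View pics/pre_c.png

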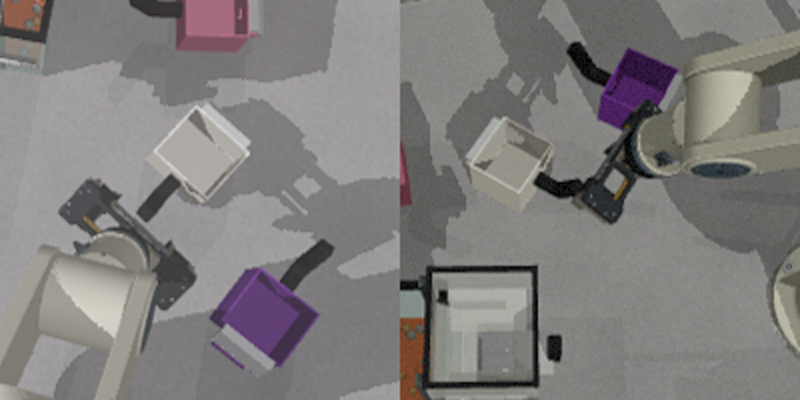

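The gripper straddles the handle line: in the left crop its body spans (70,205) to (180,290), and the bar's end at (150,215) points to the middle of that. It's clear of the purple bin, so I'll grasp and lift.

```bash
python3 - <<'E'
from h import *
b=lambda dg,z=0.,p=0.:bin_tool([BIN[0],BIN[1],z],BIN[2],p,dg)
q=b(0); hit=arm.move_l(q[0],q[1],max_speed=.1,until_force=12)
s=arm.sense(); print(hit,s["tcp_pos"].round(4),q[0].round(4))
arm.command_gripper(0.0); s=arm.sense(); print(s["width"],s["grip_force"],s["ft_force"].round(1))
q=b(0,.16); arm.move_l(q[0],q[1],max_speed=.12); arm.hold(.2)
s=arm.sense(); print(s["clock"],s["width"],s["tcp_pos"].round(4),q[0].round(4),s["ft_force"].round(1),s["ft_torque"].round(2))
a=pic("top","lift")[130:330,300:500,::-1]; c=pic("side","lift_s")[60:260,240:440,::-1]
cv2.imwrite("pics/lift_c.png",cv2.resize(np.hstack([a,c]),(800,400),interpolation=cv2.INTER_CUBIC))
E
```

```text
False [ 0.4288 -0.2651  0.065 ] [ 0.4287 -0.2651  0.0648]
0.023887784566408325 29.979805648326874 [ 0.1  0.4 -0.1]
7.95 0.023650267069646957 [ 0.4285 -0.265   0.2242] [ 0.4287 -0.2651  0.2248] [-0.4  0.8 -2.5] [0.41 0.51 0.03]
```

View pics/lift_c.png

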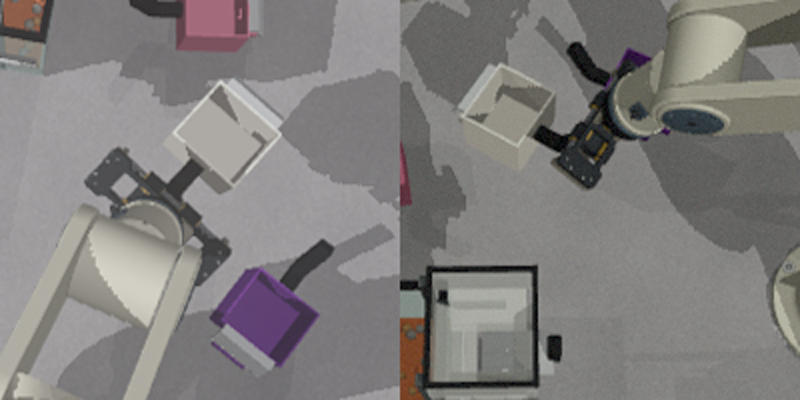

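The bin is lifted and the grip held (width 23.7 mm, load about 2.5 N). I'll use the rim corners to check its pitch in the hand.

```bash
python3 - <<'E'
import cv2,numpy as np
from fit import *
from h import BIN
t=lambda u,v:((u+.5)/2+300-.5,(v+.5)/2+130-.5); s=lambda u,v:((u-400+.5)/2+240-.5,(v+.5)/2+60-.5)
c={'RL':(.05,.055,.085),'RR':(.05,-.055,.085),'FR':(-.05,-.055,.085),'FL':(-.05,.055,.085)}
O=[('top','RL',t(225,80)),('top','RR',t(282,130)),('top','FR',t(232,188)),('top','FL',t(172,133)),
   ('side','RR',s(503,66)),('side','FR',s(555,97)),('side','FL',s(519,148)),('side','RL',s(464,110))]
G=np.array([-.119,0,.082]); g0=R.from_euler('z',BIN[2]).apply(G)+[BIN[0],BIN[1],.16]
def pts(p,k): return R.from_euler('ZYX',p[:3]).apply(np.array(c[k])-G)+g0+np.r_[p[3:5],0]
def res(p): return np.concatenate([(proj(cam,pts(p,k))[0]-uv) for cam,k,uv in O])
x=least_squares(res,[BIN[2],0,0,0,0]); print(np.degrees(x.x[:3]).round(2),x.x[3:].round(4),res(x.x).round(1))
print("pitch 0:",res([BIN[2],0,0,0,0]).round(1))
E
```

```text
[-42.05  -1.02   8.27] [-0.0001  0.0006] [-1.8 -0.9 -1.2  2.2 -0.6 -0.   0.  -0.8 -0.8 -1.1  0.7 -1.5 -0.1 -2.5
 -1.   0.6]
pitch 0: [-2.8 -0.3 -0.5  1.9  0.2 -0.3 -0.6 -0.6 -1.  -2.1  0.7 -2.8 -0.4 -0.9
 -1.   2.5]
```

```bash
python3 - <<'E'
from h import *
from scipy.spatial.transform import Rotation as R
o=np.array([BIN[0],BIN[1],.17])+R.from_euler('z',BIN[2]).apply([-.09,0,0])
q=bin_tool(o,BIN[2],0); w0=hook(-150,75,12); w1=hook(-70,65,12); w2=hook(-9,36,12)
for n,x in (("r",q),("w0",w0),("w1",w1),("w2",w2)):
    j=arm.inverse_kinematics(*x); print(n,x[0].round(3),None if j is None else j.round(2))
arm.move_l(*q,max_speed=.15); arm.move_l(*w0,max_speed=.15); arm.move_l(*w1,max_speed=.1); arm.hold(.2)
s=arm.sense(); print(s["clock"],s["width"],s["tcp_pos"].round(4),w1[0].round(4),s["ft_force"].round(1),s["ft_torque"].round(2))
a=pic("top","w1")[70:220,215:365,::-1]; c=pic("side","w1_s")[170:320,195:345,::-1]
cv2.imwrite("pics/w1_c.png",cv2.resize(np.hstack([a,c]),(800,400),interpolation=cv2.INTER_CUBIC))
E
```

```text
r [ 0.362 -0.205  0.235] [-0.4  -0.25  2.31 -0.22  0.68 -1.09]
w0 [0.34  0.091 0.227] [ 0.37 -0.25  2.27 -0.15  0.93 -0.95]
w1 [0.419 0.077 0.217] [ 0.26 -0.09  2.17 -0.12  0.86 -1.07]
w2 [0.479 0.067 0.188] [ 0.19  0.05  2.11 -0.11  0.77 -1.13]
12.0833 0.023806378771600047 [0.419  0.0773 0.2176] [0.4193 0.0771 0.2174] [-0.2 -0.2 -2.1] [0.09 0.49 0.03]
```

View pics/w1_c.png

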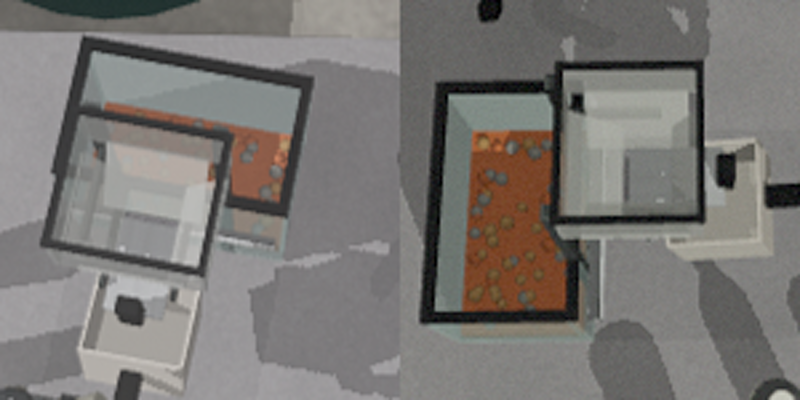

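```bash
python3 - <<'E'
from h import *; from fit import proj
Rb=R.from_euler('ZY',[STA[2],np.radians(12)]); o=sta([-.07,0,.171])-Rb.apply([.078,0,.0575])
T=lambda p:((p-[215,70]+.5)*8/3-.5).round(0).tolist(); S=lambda p:((p-[195,170]+.5)*8/3-.5+[400,0]).round(0).tolist()
for n,P in dict(FL=Rb.apply([-.05,.055,.085])+o,FR=Rb.apply([-.05,-.055,.085])+o,barF=Rb.apply([-.1333,0,.1025])+o,post=sta([-.141,0,.325]),postF=sta([-.150,0,.325]),
  tubeL=sta([-.1,.025,.275]),hFL=sta([-.132,.074,.414]),hFR=sta([-.132,-.074,.414]),tFR=sta([0,-.13,.202]),tRR=sta([.16,-.13,.202]),tRL=sta([.16,.13,.202]),tFL=sta([0,.13,.202])).items(): print(n,T(proj("top",P)),S(proj("side",P)))
E
```

```text
FL [[76.0, 350.0]] [[763.0, 239.0]]
FR [[181.0, 370.0]] [[759.0, 136.0]]
barF [[109.0, 431.0]] [[840.0, 178.0]]
post [[128.0, 293.0]] [[716.0, 163.0]]
postF [[126.0, 302.0]] [[725.0, 163.0]]
tubeL [[117.0, 260.0]] [[674.0, 201.0]]
hFL [[37.0, 245.0]] [[708.0, 221.0]]
hFR [[203.0, 276.0]] [[705.0, 58.0]]
tFR [[286.0, 215.0]] [[583.0, 78.0]]
tRR [[313.0, 76.0]] [[437.0, 80.0]]
tRL [[81.0, 34.0]] [[420.0, 322.0]]
tFL [[49.0, 171.0]] [[578.0, 319.0]]
```

```bash
python3 - <<'E'
import cv2,numpy as np
a=cv2.imread("pics/w1.png")[165:225,235:300]; c=cv2.imread("pics/w1_s.png")[210:270,285:350]
cv2.imwrite("pics/z.png",cv2.resize(np.hstack([a,c]),None,fx=6,fy=6,interpolation=cv2.INTER_CUBIC))
E
```

```text
(no output)
```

View pics/z.png

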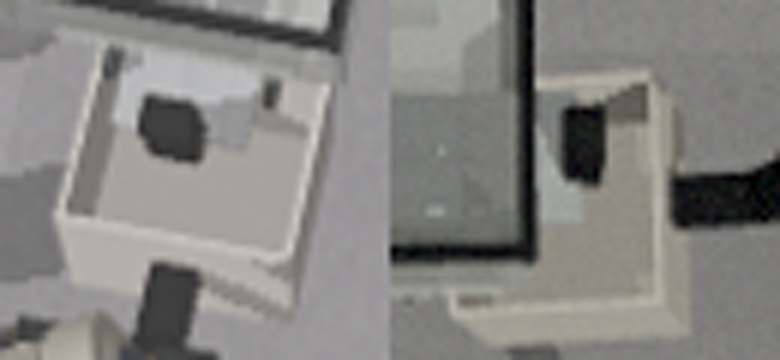

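Rim corners are within about 1 px of prediction, and the station shows the same small offset, so bin and chute are aligned to about 1–2 mm. The gate post's top shows at crop x 717–735 rather than 707–725. The gate is therefore already out by about 9 mm, which I'll use later. Next I'll hook the bin on.

```bash
python3 - <<'E'
from h import *
def go(q,v,f):
    hit=arm.move_l(*q,max_speed=v,until_force=f); s=arm.sense()
    e=R.from_euler('z',-STA[2]).apply(s["tcp_pos"]-q[0])*1e3
    print(hit,round(s["clock"],2),"err mm",e.round(1),"F",R.from_euler('z',-STA[2]).apply(s["ft_force"]).round(1)); return hit
ok=True
for q,v in ((hook(-9,36,12),.08),(hook(-6,20,12),.04),(hook(-6,20,0),.05)):
    arm.inverse_kinematics(*q)
    if go(q,v,10): ok=False; break
if ok:
    arm.hold(.2); hit=go(hook(-2,3.5,0),.02,8); 
pic("top","h"); pic("side","h_s")
E
```

```text
False 13.18 err mm [-0.3 -0.   0. ] F [-0.4  0.9 -2.4]
False 13.73 err mm [-0.1 -0.  -0.2] F [ 0.6  0.1 -2.1]
False 14.68 err mm [0.4 0.2 0.4] F [ 0.9  0.4 -2.6]
True 15.56 err mm [-0.6  0.2  2.7] F [-3.   0.6  5.6]
```

Contact came at 6.2 mm above the groove (home is 6.5), with 8 N upward, so it's seated. I'll release, back off and look.

```bash
python3 - <<'E'
from h import *
arm.command_gripper(.08); s=arm.sense(); print(s["width"],s["ft_force"].round(1))
z=R.from_rotvec(s["orientation"]).as_matrix()[:,2]
arm.move_l(s["tcp_pos"]-.10*z,max_speed=.12)
p=arm.sense()["tcp_pos"]; b=R.from_euler('z',STA[2]).apply([-.08,0,0]); arm.move_l(p+b,max_speed=.15)
s=arm.sense(); print(s["clock"],s["tcp_pos"].round(3),s["ft_force"].round(1))
a=pic("top","rel")[165:225,235:300,::-1]; c=pic("side","rel_s")[210:270,285:350,::-1]
cv2.imwrite("pics/rel_c.png",cv2.resize(np.hstack([a,c]),None,fx=6,fy=6,interpolation=cv2.INTER_CUBIC))
from fit import proj
o=sta([-.08,0,.055]); Rb=R.from_euler('z',STA[2])
for n,q in dict(FL=[-.05,.055,.085],FR=[-.05,-.055,.085],bar=[-.1333,0,.1025]).items():
    P=Rb.apply(q)+o; print(n,((proj("top",P)-[235,165])*6+2.5).round(0),((proj("side",P)-[285,210])*6+2.5+[390,0]).round(0))
E
```

```text
0.07990603415895427 [ 0.2 -0.2  0.6]
18.2583 [0.359 0.087 0.209] [ 0.4  1.2 -1.3]
FL [[104. 131.]] [[535. 333.]]
FR [[322. 173.]] [[532. 115.]]
bar [[174. 311.]] [[705. 212.]]
```

View pics/rel_c.png

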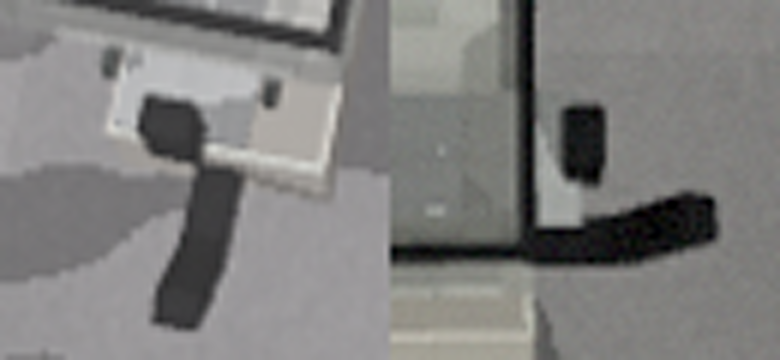

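The bin hangs straight, with front rim corners at (107,128) and (330,165) against predicted (104,131) and (322,173), which matches the station's known image offset. The gate post is unchanged at side x 563–605, so next I'll grip it and pull.

```bash
python3 - <<'E'
from h import *
fs=lambda s:R.from_euler('z',-STA[2]).apply(s["ft_force"]).round(1)
loc=lambda s:(R.from_euler('z',-STA[2]).apply(s["tcp_pos"]-[STA[0],STA[1],0])*1e3).round(1)
arm.command_gripper(.06)
arm.move_l(*gate(-300,392),max_speed=.2); arm.move_l(*gate(-207,394.6),max_speed=.15)
hit=arm.move_l(*gate(-157,308),max_speed=.06,until_force=6)
s=arm.sense(); print(hit,s["clock"],loc(s),fs(s))
if not hit:
    arm.command_gripper(0.); s=arm.sense(); print("w",s["width"],s["grip_force"],loc(s),fs(s))
    if s["width"]>.018:
        hit=arm.move_l(*gate(-157-66,308),max_speed=.04,until_force=14); s=arm.sense(); print("pull",hit,s["clock"],loc(s),fs(s),s["width"])
a=pic("top","g")[70:220,215:365,::-1]; c=pic("side","g_s")[170:320,195:345,::-1]
cv2.imwrite("pics/g_c.png",cv2.resize(np.hstack([a,c]),(800,400),interpolation=cv2.INTER_CUBIC))
E
```

```text
False 22.4167 [-1.475e+02  1.000e-01  2.919e+02] [ 0.4  0.4 -0.3]
w 0.023716110237772644 30.00021457672119 [-1.475e+02 -1.000e-01  2.916e+02] [-0.7 -1.3  0.6]
pull True 24.2 [-1.970e+02 -1.000e-01  2.916e+02] [ 3.  -1.9  1.3] 0.02390668488197076
```

```bash
python3 - <<'E'
from h import *
fs=lambda s:R.from_euler('z',-STA[2]).apply(s["ft_force"]).round(1)
loc=lambda s:(R.from_euler('z',-STA[2]).apply(s["tcp_pos"]-[STA[0],STA[1],0])*1e3).round(1)
s=arm.sense(); b=R.from_euler('z',STA[2])
hit=arm.move_l(s["tcp_pos"]+b.apply([-.012,0,0]),max_speed=.02,until_force=18); s=arm.sense(); print(hit,s["clock"],loc(s),fs(s),s["width"])
arm.command_gripper(.06); s=arm.sense(); z=R.from_rotvec(s["orientation"]).as_matrix()[:,2]; print(fs(s))
arm.move_l(s["tcp_pos"]-.12*z,max_speed=.12); arm.move_l(arm.sense()["tcp_pos"]+b.apply([-.09,0,0.0]),max_speed=.2)
s=arm.sense(); print(s["clock"],s["tcp_pos"].round(3),fs(s))
a=pic("top","f")[70:220,215:365,::-1]; c=pic("side","f_s")[170:320,195:345,::-1]
cv2.imwrite("pics/f_c.png",cv2.resize(np.hstack([a,c]),(800,400),interpolation=cv2.INTER_CUBIC))
from fit import proj
T=lambda p:((p-[215,70]+.5)*8/3-.5).round(0).tolist(); S=lambda p:((p-[195,170]+.5)*8/3-.5+[400,0]).round(0).tolist()
for n,P in dict(postB=sta([-.192,0,.325]),postF=sta([-.210,0,.325]),barF=sta([-.2133,0,.1575]),FL=sta([-.13,.055,.14]),FR=sta([-.13,-.055,.14])).items(): print(n,T(proj("top",P)),S(proj("side",P)))
E
```

```text
True 24.5417 [-1.970e+02 -2.000e-01  2.916e+02] [ 5.  -1.2 -1.4] 0.023870292951300092
[0.9 0.1 0.2]
26.975 [0.327 0.093 0.395] [-0.3  0.3  0.5]
postB [[117.0, 345.0]] [[769.0, 162.0]]
postF [[113.0, 364.0]] [[788.0, 162.0]]
barF [[131.0, 391.0]] [[780.0, 201.0]]
FL [[99.0, 311.0]] [[704.0, 255.0]]
FR [[196.0, 330.0]] [[703.0, 157.0]]
```

View pics/f_c.png

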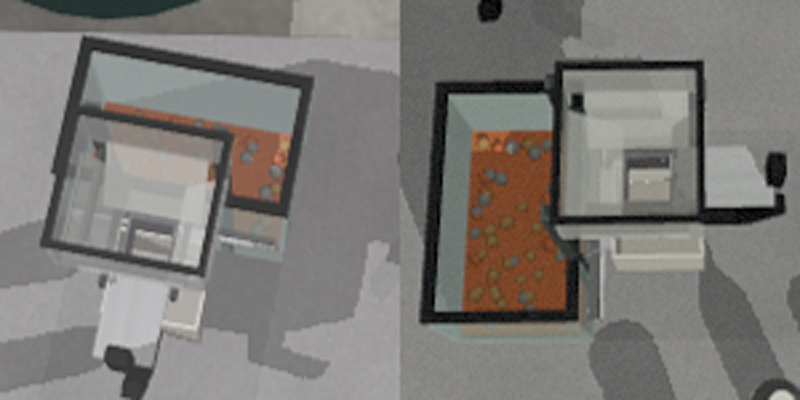

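The side view shows the gate post at x 767–787 against 769–788 predicted for fully open, and the chute is open onto the bin. The bin is still hanging in place and the arm is clear.

```bash
python3 -c "
from cell import arm
print(arm.job_done())"
```

```text
the job is handed in; nothing more can be done
None
```

The job is handed in at about 27 s of the 51 s limit: the white bin hangs home and centred on the cleat, the gate was then drawn out to its end stop, the jar, cup and bottle were never approached, and the arm is clear of everything.

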